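Draw the quarter-turn key out of the drawing slope

ROBOT

A 6-joint arm with a two-finger parallel gripper is mounted at the origin on the work surface. World frame = base frame: x ahead of the robot, y to its left, z up, the work surface at z = 0. Lengths are in m, angles in rad, forces in N, time in s.
With the tool pointing down it reaches from about 0.225 to 0.875 m from the base axis. Payload 3.4 kg.
Tool frame: the origin (TCP) lies midway between the tips of the shut fingers; the grasp point (between the pads) lies 19 mm behind it; z points along the fingers, y is the direction in which the jaws open and shut (so a half turn about z gives the same grasp; the last joint's range is limited). The gripper opens to 85 mm and grips with 20 to 120 N. Pads are 22 mm wide; open, the fingers measure 114 mm over their backs; the gripper's body (76 mm by 85 mm) begins 54 mm behind the grasp point. The pads swing forward as they close: fully open they stand 13 mm farther back than shut.
Start: joints at [1.064, 0.276, 1.505, -0, 1.361, -0.121], TCP at [0.216, 0.533, 0.231] pointing down, gripper open.
Joint ranges: [-2.89, 2.89], [-0.75, 2.08], [0.22, 2.7], [-1.18, 4.32], [0.11, 2.71], [-2.7, 2.7]. Speed limits (rad/s): [2.57, 2.57, 3.14, 3.14, 3.14, 3.14].

INTERFACE

Orientations are given as a unit quaternion [w, x, y, z].
In Python, from rig import manip, optics, ticket gives the robot as it stands.
- The arm moves only by the shell command python3 -m pendant 'ROWS' [FORCE]. ROWS is JSON, a list of rows, each an object with "gripper": the finger opening in mm, from 0 to 85.4; "delta_pos": the shift along the tool's x, y, z in mm, a list of three; "spin": the turn about the tool's z in rad. A call has 1 to 20 rows; each row is the pose to reach, as a shift and turn from the pose commanded when the call began, along the tool's axes at that moment; what a row does not reach only later rows make up. A row lasts 1/10 s, in which the tool goes at most 50 mm and 8.59 degrees, less where a joint would pass 70% of its speed; a pose out of reach is approached as far as the arm can. A call with a gripper value outside its range is refused whole. The fingers move at their own pace and stop on an object; FORCE is the grip in N (left out, the last holds). Time passes only in rows, so rows that repeat a pose let the fingers close. It gives the time, the measured TCP pose, the force and the opening at its end, in the units of the state.
- manip.get_state(): the state, without advancing time (a new reading comes with each control period).
- optics.get_image(name): name is "side" or "top"; returns the picture (420x560x3 uint8, blue, green, red); there is no depth.
- optics.camera_model(name): a dict with "fovy" (degrees; the focal length in pixels is half the picture's height over the tangent of half this angle, whatever the lens; pixels are square), "cx", "cy" (the principal point, pixels), "xyz" and "orientation" of the camera in the world. Camera axes: x right, y down, z forward; pixel columns grow to the right and rows downward; lengths in m; the calibration is good to about 2 mm. A picture is of the moment at which its call begins. camera_model takes no time and is no camera call.
- ticket.sign_off(): hands the job in, once; it reports no verdict.
The state is a dict: "clock": time; "qpos": joint angles; "qd": joint speeds; "effort": joint torques, N m; "position": TCP position; "ee_rot": TCP orientation; "contact_force": force on the tool from outside, world axes, zero at the start; "moment": the same for the moment, N m; "width": finger opening in m.
Only numpy, scipy, OpenCV 4.12 (cv2) and the standard library are available. Lean on these libraries where they do the work, as an engineer would, in place of code of your own. Each camera call takes 0.05 s, during which the arm holds its last target.

TASK

Unlock the drawing slope: turn its locking key until the flat head lines up with the slot in the steel guard plate, and draw the key out. Lower it into the plywood tray before letting go, leave it there, and do not knock over or push aside the other things on the desk.

Things in the scene. Friction and masses are not known exactly. Their poses are not given: they have to be found in the camera images.
- slope: White desktop drawing slope, fixed, 220 wide, 300 deep; its face is tilted 30 degrees from level and looks to the robot, give or take a small yaw. Origin: slot centre on the top surface of the steel guard plate (90 x 110, proud of the face by 1), 90 above the desk. z: outward normal of the face; x: uphill; y: level, along the slot. Face runs 120 downhill and 100 uphill of the slot.
- slot (a point): Same point as the slope's origin. The slot is a straight opening 43 long (slope y) by 14 wide (slope x) through the 5 thick guard plate, hollow below. Behind the face is a level top, 140 above the desk, with a cup on it.
- key: Loose steel locking key, 55 to 90 g, standing in the slot. Origin: on the stem axis, underside of the round collar (26 diameter, 4 thick) that rests on the guard plate; z: out of the plate; y: along the flat of grip and head. It turns freely both ways about z, no stops. At the start its y is 50 to 90 degrees off the slot's direction, either way, and its stem up to 4 off the slot's centre along the slot.
- key_top (a point): Middle of the outer end of the key's grip, 38 above the key's origin along its z. The grip is flat black plastic, 12 thick (key x) by 30 wide (key y), from 4 to 38 above the key's origin.
- key_head (a point): Centre of the key's flat head, hidden under the plate, 17.5 below the key's origin: a bar 33 long (key y), 7 thick (key x) and 7 high at the end of a round stem of 11 diameter. It has 9 of play below the plate and passes only when key y lies along slope y (either way round) with the stem near the slot's middle.
- tray: Fixed open plywood tray, outside 188 (x) by 158 (y) by 26 high, walls and floor 4 thick, empty. Origin: centre of its underside, on the desk; z up.
- cup: White ceramic cup, rim radius 34, 75 high, standing on the slope's level top. Bystander; origin at the centre of its underside.
- spray: White bottle with a black cap, radius 32, 170 high, on the desk. Bystander; origin at the centre of its underside.
- ink: Small glass jar with a black cap, radius 21, 60 high. Bystander; origin at the centre of its underside.
- eraser: White eraser 24 x 55 x 14, lying near the tray's robot side. Bystander; origin at the centre of its underside.
- roll: Paper tape roll lying flat, outer radius 45, 24 high, beside the tray. Bystander; origin at the centre of its underside.
- brush: Wooden brush lying on the desk between slope and tray, nearest the robot. Bystander.
Things that resemble listed ones, but are neither listed nor needed, are in the scene too. What is meant by the tray is not black, and is the larger of those in its own colour.

How it is judged:
On the way, in this order (a step that is already met when the one before it is completed fails the run):
1. the key is drawn clear of the guard plate: its collar more than 35 mm off the plate (z of key in the frame of slope above 0.035 m), for 0.05 s.
2. the key is inside the tray, its collar less than 60 mm above the desk, while the fingers still hold it (x of key in the frame of tray between -0.092 and 0.092 m and y of key in the frame of tray between -0.077 and 0.077 m and height (world z) of key below 0.06 m and contact force between the fingers and key above 0.5 N), for 0.05 s.
At the end, for the whole second after the job is handed in: The key lies or stands at rest in the tray: its collar, grip end and head all within the tray's inner walls (92 mm and 77 mm from its centre along its x and y), the collar less than 45 mm above the desk (x of key in the frame of tray between -0.092 and 0.092 m and y of key in the frame of tray between -0.077 and 0.077 m and x of key_top in the frame of tray between -0.092 and 0.092 m and y of key_top in the frame of tray between -0.077 and 0.077 m and x of key_head in the frame of tray between -0.092 and 0.092 m and y of key_head in the frame of tray between -0.077 and 0.077 m and height (world z) of key below 0.045 m and linear speed of key below 0.03 m/s); the robot touches nothing.
It fails at once if a bystander (cup, spray bottle, ink jar, eraser, roll or brush) is moved by more than 30 mm (distance of any of cup, spray, ink, eraser, roll, brush from where it was at the start of the episode above 0.03 m).
It also fails if it takes over 53 s, if anything falls off the work surface, if the arm or the gripper's body presses on something with over 40 N, if the wrist force passes 120 N, or if a joint passes its speed limit or range.

## Working session

There is one attempt and no reset: what is moved stays moved. The work goes in short steps, Python scripts to look and compute and a shell command to move; the robot and the scene stay as the last step left them, time stands still between calls to the robot, and variables do not carry over. Pictures are saved under pics/ and viewed, and the job is handed in when it is done.

```bash
ls; mkdir -p pics
python3 - <<'E'
from rig import manip, optics
import cv2
print(manip.get_state())
for n in ("side","top"):
    cv2.imwrite(f"pics/{n}0.png",optics.get_image(n)); print(n,optics.camera_model(n))
E
```

```text
pics
{'clock': 0.0, 'qpos': array([ 1.06401099e+00,  2.76571006e-01,  1.50617582e+00,  1.31078156e-06,
        1.36068621e+00, -1.20991385e-01]), 'qd': array([-0.00011613, -0.00052264,  0.00089434,  0.00129235, -0.00040624,
        0.00010769]), 'effort': array([-6.35055549e-04, -4.16771615e+01, -2.45801622e+01,  1.07629189e-04,
        1.11220303e-02,  5.28982673e-05]), 'position': array([0.21610176, 0.5322552 , 0.23043638]), 'ee_rot': array([-2.84727074e-04,  1.91702995e-01,  9.81452554e-01, -8.75032688e-04]), 'contact_force': array([-0.06230315, -0.16568508, -0.62811929]), 'moment': array([ 0.01278688, -0.00736762,  0.00753953]), 'width': 0.08521401173365065}
side {'fovy': 47.00678052604505, 'cx': 270.8273441320493, 'cy': 210.68195881689, 'xyz': array([ 0.18794889, -0.52704382,  0.9912293 ]), 'orientation': array([-0.3189293 ,  0.91853417, -0.21782261,  0.0844535 ])}
top {'fovy': 45.8243644080554, 'cx': 275.47368427899056, 'cy': 214.1703564530456, 'xyz': array([0.3171411 , 0.08540957, 1.17225536]), 'orientation': array([ 0.07020344, -0.69795727,  0.70948719, -0.06749119])}
```

View pics/side0.png

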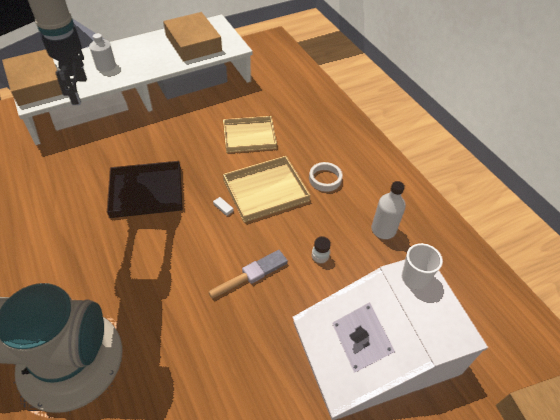

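View pics/top0.png

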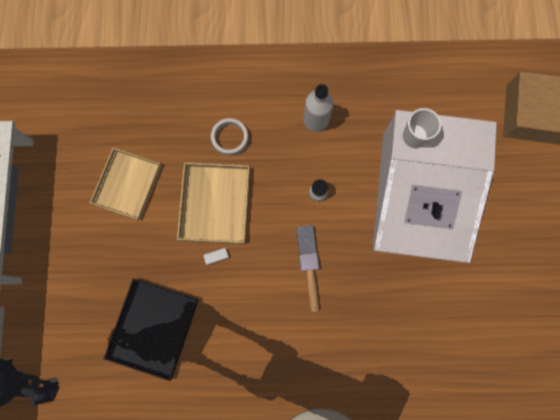

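The side view shows the guard plate around px (363,337), with the key at (360,338). In the top view the plate is at (433,208) and the larger plywood tray at (215,203). I'll zoom in on the key and plate.

Run:
```python
import cv2,numpy as np
a=cv2.imread("pics/side0.png")[295:380,320:405]; b=cv2.imread("pics/top0.png")[165:250,390:475]
cv2.imwrite("pics/z0.png",np.hstack([cv2.resize(i,(400,400),interpolation=cv2.INTER_CUBIC) for i in (a,b)]))
a=cv2.imread("pics/top0.png")[90:270,170:350]
cv2.imwrite("pics/z1.png",cv2.resize(a,(590,590),interpolation=cv2.INTER_CUBIC))
```

```text
(no output)
```

View pics/z0.png

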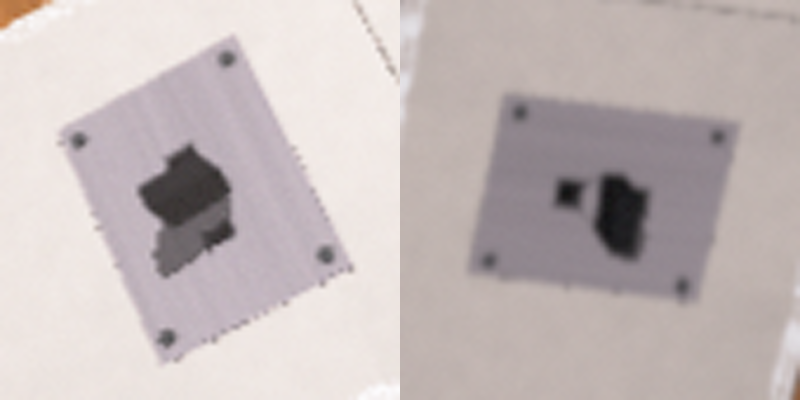

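View pics/z1.png

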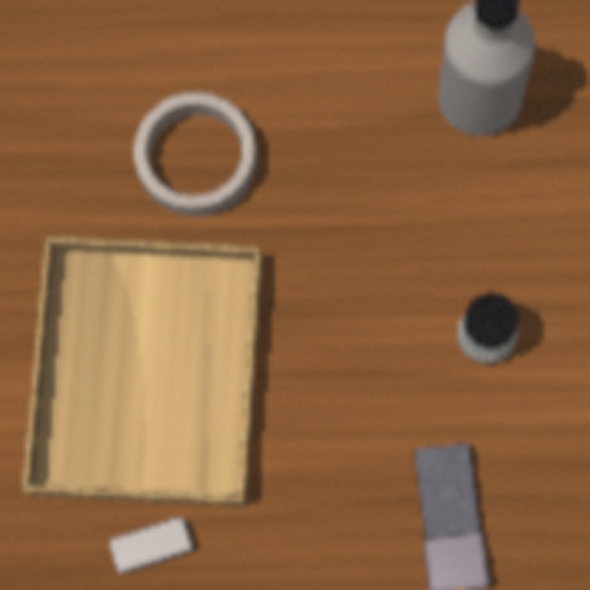

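Run:
```python
import cv2,numpy as np
a=cv2.imread("pics/side0.png")[320:360,340:380]; b=cv2.imread("pics/top0.png")[188:228,413:453]
f=lambda i:(255*(np.clip(i/170.,0,1))**0.5).astype(np.uint8)
cv2.imwrite("pics/z2.png",np.hstack([cv2.resize(f(i),(400,400),interpolation=cv2.INTER_NEAREST) for i in (a,b)]))
```

```text
(no output)
```

View pics/z2.png

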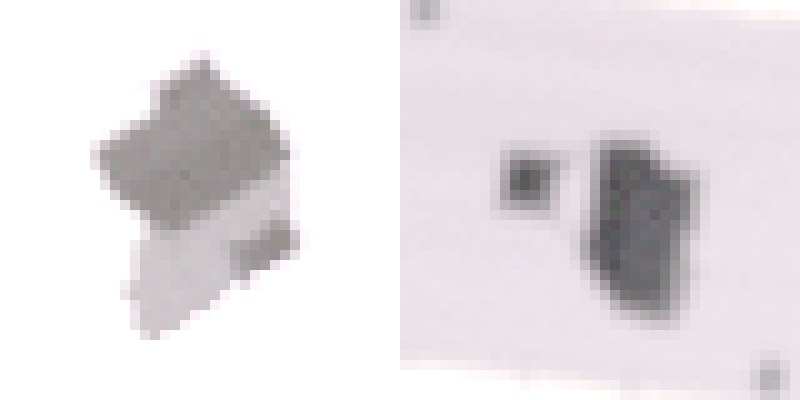

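```bash
cat > h.py <<'E'
import cv2,numpy as np
from scipy.spatial.transform import Rotation as R
from scipy.optimize import least_squares
from rig import manip, optics
def cam(n):
    m=optics.camera_model(n); q=np.array(m["orientation"]); Rm=R.from_quat(q[[1,2,3,0]]).as_matrix()
    return m["xyz"],Rm,210/np.tan(np.radians(m["fovy"]/2)),m["cx"],m["cy"]
def proj(n,P):
    c,Rm,f,cx,cy=cam(n); p=(np.atleast_2d(P)-c)@Rm
    return np.c_[f*p[:,0]/p[:,2]+cx,f*p[:,1]/p[:,2]+cy]
def ray(n,uv):
    c,Rm,f,cx,cy=cam(n); uv=np.atleast_2d(uv)
    return c,np.c_[(uv[:,0]-cx)/f,(uv[:,1]-cy)/f,np.ones(len(uv))]@Rm.T
def onplane(n,uv,p0,nn):
    c,d=ray(n,uv); return c+d*(((p0-c)@nn)/(d@nn))[:,None]
def slopeR(yaw): # x uphill, z normal; yaw of horizontal uphill dir
    return R.from_euler("ZY",[yaw,-np.pi/6]).as_matrix()
E
python3 - <<'E'
from h import *
for n,(x0,x1,y0,y1) in dict(side=(320,405,295,380),top=(390,475,165,250)).items():
    im=cv2.imread(f"pics/{n}0.png")[y0:y1,x0:x1].astype(int)
    print(n, im[60,33] if n=="side" else im[45,25], im[10,40])
E
```

```text
side [192 183 194] [229 233 241]
top [140 133 142] [177 181 194]
```

```bash
cat > plate.py <<'E'
from h import *
def quad(n):
    x0,x1,y0,y1,t=dict(side=(330,397,300,375,208),top=(402,464,180,232,157))[n]
    im=cv2.imread(f"pics/{n}0.png")[y0:y1,x0:x1]
    g=cv2.resize(im[:,:,1],None,fx=4,fy=4,interpolation=cv2.INTER_CUBIC)
    m=(g<t).astype(np.uint8)
    c=max(cv2.findContours(m,cv2.RETR_EXTERNAL,cv2.CHAIN_APPROX_NONE)[0],key=cv2.contourArea)
    h=cv2.convexHull(c)
    q=cv2.approxPolyN(h,4) if hasattr(cv2,"approxPolyN") else cv2.approxPolyDP(h,20,True)
    # refine: line fits to the contour points near each side
    q=q.reshape(-1,2).astype(float); pts=c.reshape(-1,2).astype(float); L=[]
    for i in range(4):
        a,b=q[i],q[(i+1)%4]; u=(b-a)/np.linalg.norm(b-a); s=(pts-a)@u; d=(pts-a)@[-u[1],u[0]]
        k=(abs(d)<6)&(s>15)&(s<np.linalg.norm(b-a)-15)
        L.append(cv2.fitLine(pts[k].astype(np.float32),cv2.DIST_HUBER,0,.01,.01).ravel())
    out=[]
    for i in range(4):
        v1,p1,v2,p2=L[i-1][:2],L[i-1][2:],L[i][:2],L[i][2:]
        t=np.linalg.solve(np.c_[v1,-v2],p2-p1); out.append(p1+t[0]*v1)
    return (np.array(out)+.5)/4-.5+[x0,y0]
Q={n:quad(n) for n in("side","top")}
print(Q)
loc=np.array([[.045,.055,0],[.045,-.055,0],[-.045,-.055,0],[-.045,.055,0]])
def order(n,p):
    P=p[:3]; e=proj(n,np.array([p[0],p[1],.09])+loc@slopeR(p[2]).T)
    return np.array([Q[n][np.argmin(np.linalg.norm(Q[n]-x,axis=1))] for x in e])-e
def fit(names,p=None):
    if p is None:
        p=np.array([*onplane("top",Q["top"].mean(0),np.array([0,0,.09]),np.array([0,0,1.]))[0][:2],0])
    r=least_squares(lambda p:np.concatenate([order(n,p).ravel() for n in names]),p)
    return r
if __name__=="__main__":
  for names in (["side"],["top"],["side","top"]):
    r=fit(names); print(names,r.x,np.sqrt(np.mean(r.fun**2)),r.fun.round(2))
E
python3 plate.py
```

```text
{'side': array([[394.73487091, 351.21832275],
       [353.97223663, 372.70766449],
       [331.4122963 , 322.52334404],
       [369.17842865, 301.85912514]]), 'top': array([[461.86772919, 190.60515499],
       [452.47112274, 228.62161255],
       [403.6444931 , 222.51259995],
       [411.74841022, 184.41990471]])}
['side'] [ 0.54380175 -0.25796126 -0.14355437] 0.098466845426298 [-0.06  0.16 -0.09 -0.03  0.12  0.03  0.03 -0.15]
['top'] [ 0.54179405 -0.26106703 -0.14676727] 0.09146124703734446 [ 0.11  0.14  0.02  0.04 -0.09 -0.15 -0.04 -0.02]
['side', 'top'] [ 0.54272845 -0.25939723 -0.14494855] 0.6200732144838275 [-0.07 -0.63 -0.06 -0.96  0.23 -0.86  0.09 -0.91  0.94  0.5   0.85  0.49
  0.65  0.28  0.7   0.32]
```

Run:
```python
from plate import *
import math
ov=[]
for n in("side","top"):
    p=fit([n]).x; Rm=slopeR(p[2]); o=np.array([p[0],p[1],.09])
    x0,y0=dict(side=(340,320),top=(413,188))[n]
    z2=dict(side=[(100,155),(170,230),(285,155),(205,60),(155,90),(155,120),(150,335),(130,290),(235,275)],top=[(600,145),(650,145),(590,240),(630,315),(680,315),(690,180)])[n]
    uv=np.array([((u%400)/10-.5+x0,v/10-.5+y0) for u,v in z2])
    for h in (.038,.004,0):
        w=onplane(n,uv,o+Rm[:,2]*h,Rm[:,2]); print(n,h,((w-o)@Rm*1000).round(0)[:,:2].tolist())
    c=cam(n)[0]; v=(c-o)@Rm; print("view dir local",v/np.linalg.norm(v))
    # overlay for a few key angles
    im=cv2.imread(f"pics/{n}0.png"); 
    tiles=[]
    for a in (60,75,90,-75,-60):
        K=cv2.resize(im[y0:y0+40,x0:x0+40],(400,400),interpolation=cv2.INTER_NEAREST)
        Ra=R.from_euler("z",a,degrees=True).as_matrix()
        for z in(.004,.038):
            l=np.array([[sx*.006,sy*.015,z] for sx,sy in((1,1),(1,-1),(-1,-1),(-1,1))])@Ra.T
            q=(proj(n,o+l@Rm.T)-[x0,y0]+.5)*10
            cv2.polylines(K,[q.astype(np.int32)],True,(0,0,255) if z>.01 else (0,255,0),1)
        cv2.putText(K,str(a),(5,30),0,1,(255,0,0),2); tiles.append(cv2.resize(K,(265,265),interpolation=cv2.INTER_AREA))
    tiles.append(tiles[0]*0)
    cv2.imwrite(f"pics/ov_{n}.png",np.vstack([np.hstack(tiles[:3]),np.hstack(tiles[3:])]))
```

```text
{'side': array([[394.73487091, 351.21832275],
       [353.97223663, 372.70766449],
       [331.4122963 , 322.52334404],
       [369.17842865, 301.85912514]]), 'top': array([[461.86772919, 190.60515499],
       [452.47112274, 228.62161255],
       [403.6444931 , 222.51259995],
       [411.74841022, 184.41990471]])}
side 0.038 [[-13.0, 1.0], [-7.0, -18.0], [19.0, -16.0], [13.0, 7.0], [2.0, 7.0], [-0.0, 2.0], [-19.0, -34.0], [-19.0, -25.0], [1.0, -32.0]]
side 0.004 [[-20.0, 13.0], [-14.0, -7.0], [13.0, -5.0], [7.0, 19.0], [-5.0, 19.0], [-7.0, 14.0], [-27.0, -23.0], [-26.0, -14.0], [-6.0, -21.0]]
side 0 [[-21.0, 14.0], [-15.0, -6.0], [12.0, -4.0], [6.0, 21.0], [-5.0, 20.0], [-8.0, 15.0], [-27.0, -22.0], [-27.0, -13.0], [-7.0, -20.0]]
view dir local [ 0.17794681 -0.31545406  0.93210711]
top 0.038 [[21.0, 13.0], [23.0, 3.0], [0.0, 11.0], [-15.0, -1.0], [-14.0, -12.0], [16.0, -7.0]]
top 0.004 [[12.0, 3.0], [13.0, -8.0], [-10.0, 1.0], [-26.0, -12.0], [-25.0, -22.0], [7.0, -18.0]]
top 0 [[11.0, 2.0], [12.0, -9.0], [-11.0, -0.0], [-27.0, -13.0], [-26.0, -24.0], [6.0, -19.0]]
view dir local [0.26311699 0.26753246 0.92692817]
```

View pics/ov_side.png

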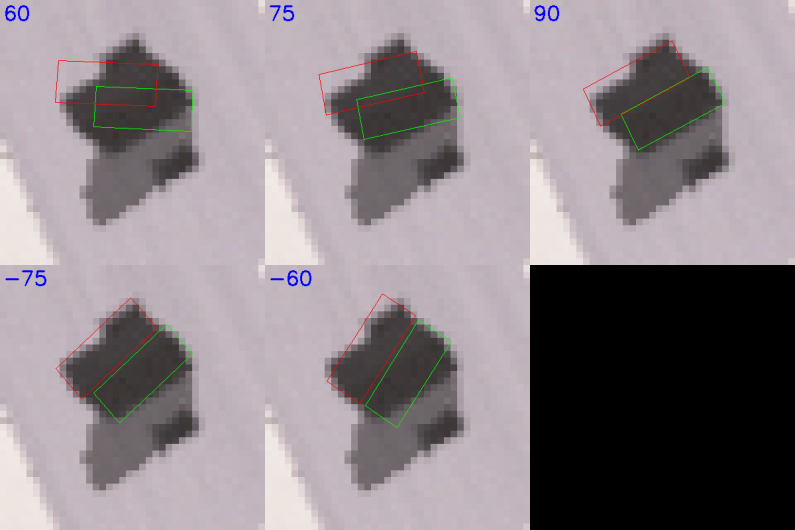

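View pics/ov_top.png

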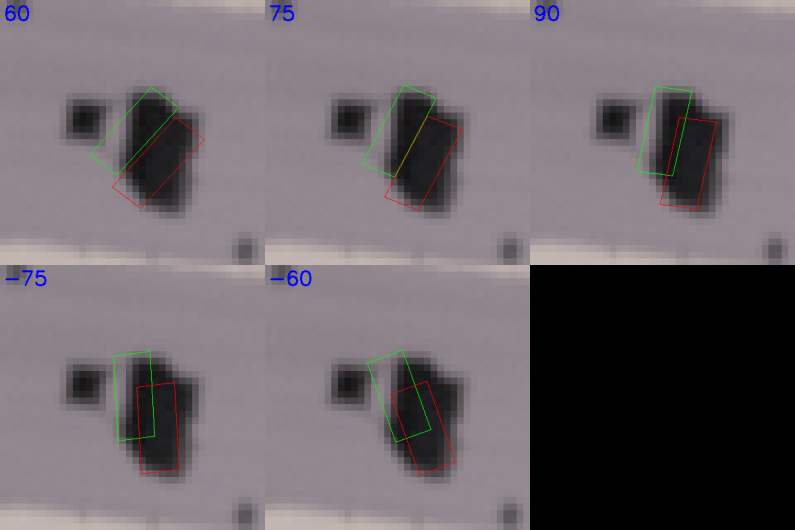

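Run:
```python
from plate import *
T=[]
for n in("side","top"):
    p=fit([n]).x; Rm=slopeR(p[2]); o=np.array([p[0],p[1],.09])
    x0,y0=dict(side=(340,320),top=(413,188))[n]
    im=cv2.imread(f"pics/{n}0.png")
    for a in (-80,-85,-90):
        K=cv2.resize(im[y0:y0+40,x0:x0+40],(400,400),interpolation=cv2.INTER_NEAREST)
        Ra=R.from_euler("z",a,degrees=True).as_matrix()
        for z in(.004,.038):
            l=np.array([[sx*.006,sy*.015,z] for sx,sy in((1,1),(1,-1),(-1,-1),(-1,1))])@Ra.T+[0,-.004,0]
            q=(proj(n,o+l@Rm.T)-[x0,y0]+.5)*10
            cv2.polylines(K,[q.astype(np.int32)],True,(0,0,255) if z>.01 else (0,255,0),1)
        T.append(cv2.resize(K,(265,265),interpolation=cv2.INTER_AREA))
cv2.imwrite("pics/ov2.png",np.vstack([np.hstack(T[:3]),np.hstack(T[3:])]))
```

```text
{'side': array([[394.73487091, 351.21832275],
       [353.97223663, 372.70766449],
       [331.4122963 , 322.52334404],
       [369.17842865, 301.85912514]]), 'top': array([[461.86772919, 190.60515499],
       [452.47112274, 228.62161255],
       [403.6444931 , 222.51259995],
       [411.74841022, 184.41990471]])}
```

View pics/ov2.png

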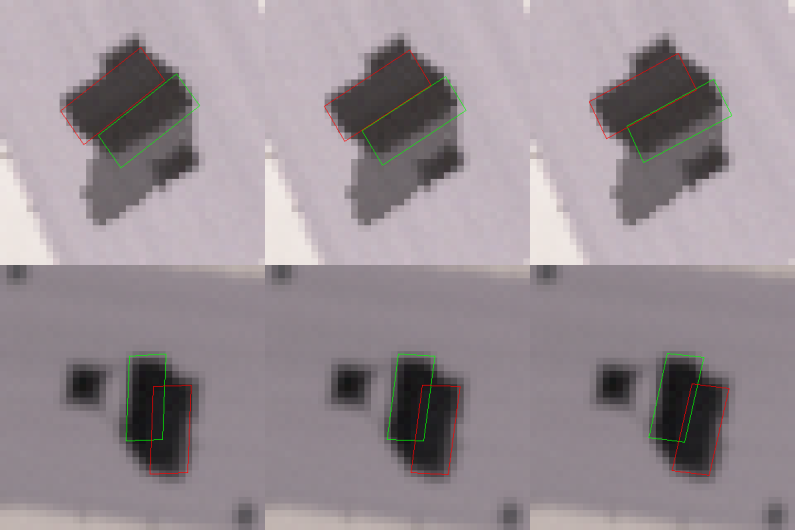

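```bash
python3 - <<'E' | tail -n +8
from plate import *
up=np.array([0,0,1.])
T=dict(top=[(181.5,163.5),(249.5,166),(246,243.5),(178,240)],side=[(224,184),(288,159),(309,203),(262,219)])
w=onplane("top",np.array(T["top"]),up*.026,up);print("tray top",w.round(3).tolist(),w.mean(0))
w=onplane("side",np.array(T["side"]),up*.026,up);print("tray side",w.round(3).tolist(),w.mean(0))
for n,uv,z in(("top",(424,124),.215),("side",(425,259),.215),("top",(321,91),.17),("side",(398,187),.17),("top",(320,187),.06),("side",(322,243),.06),("top",(230,136),.024),("top",(216,256),.014),("top",(309,248),.01)):
    print(n,uv,onplane(n,np.array([uv]),up*z,up).round(3)[0])
E
```

```text
tray top [[0.672, 0.312, 0.026], [0.662, 0.148, 0.026], [0.475, 0.158, 0.026], [0.486, 0.316, 0.026]] [0.57382461 0.23349284 0.026     ]
tray side [[0.48, 0.287, 0.026], [0.678, 0.294, 0.026], [0.651, 0.129, 0.026], [0.519, 0.136, 0.026]] [0.5818961  0.21156448 0.026     ]
top (424, 124) [ 0.688 -0.217  0.215]
side (425, 259) [ 0.691 -0.218  0.215]
top (321, 91) [ 0.785 -0.015  0.17 ]
side (398, 187) [ 0.787 -0.017  0.17 ]
top (320, 187) [ 0.599 -0.016  0.06 ]
side (322, 243) [ 0.602 -0.013  0.06 ]
top (230, 136) [0.74  0.196 0.024]
top (216, 256) [0.449 0.229 0.014]
top (309, 248) [0.464 0.01  0.01 ]
```

```bash
python3 -m pendant '[{"gripper":40,"delta_pos":[-586,-618,0],"spin":-0.315},{"gripper":40,"delta_pos":[-586,-618,0],"spin":-0.315},{"gripper":40,"delta_pos":[-586,-618,0],"spin":-0.315},{"gripper":40,"delta_pos":[-586,-618,0],"spin":-0.315},{"gripper":40,"delta_pos":[-586,-618,0],"spin":-0.315},{"gripper":40,"delta_pos":[-586,-618,0],"spin":-0.315},{"gripper":40,"delta_pos":[-586,-618,0],"spin":-0.315},{"gripper":40,"delta_pos":[-586,-618,0],"spin":-0.315},{"gripper":40,"delta_pos":[-586,-618,0],"spin":-0.315},{"gripper":40,"delta_pos":[-586,-618,0],"spin":-0.315},{"gripper":40,"delta_pos":[-586,-618,0],"spin":-0.315},{"gripper":40,"delta_pos":[-586,-618,0],"spin":-0.315},{"gripper":40,"delta_pos":[-586,-618,0],"spin":-0.315},{"gripper":40,"delta_pos":[-586,-618,0],"spin":-0.315},{"gripper":40,"delta_pos":[-586,-618,0],"spin":-0.315},{"gripper":40,"delta_pos":[-586,-618,0],"spin":-0.315},{"gripper":40,"delta_pos":[-586,-618,0],"spin":-0.315},{"gripper":40,"delta_pos":[-586,-618,0],"spin":-0.315},{"gripper":40,"delta_pos":[-586,-618,0],"spin":-0.315},{"gripper":40,"delta_pos":[-586,-618,0],"spin":-0.315}]' 20
cat > st.py <<'E'
from h import *
import sys
s=manip.get_state(); q=np.array(s["ee_rot"]); Rt=R.from_quat(q[[1,2,3,0]]).as_matrix()
psi=np.arctan2(Rt[1,1],Rt[0,1])
print("t",round(s["clock"],2),"pos",s["position"].round(4),"psi deg",round(np.degrees(psi),1),"q6",round(s["qpos"][5],2),"w",round(s["width"]*1000,1),"F",s["contact_force"].round(1),"tilt",np.degrees(np.arccos(-Rt[2,2])).round(2))
if len(sys.argv)>4:
    g=np.array(eval("["+",".join(sys.argv[1:4])+"]"),float); print("delta mm",(Rt.T@(g-s["position"])*1000).round(1),"spin",round(psi-np.radians(float(sys.argv[4])),3))
E
python3 st.py .5268 -.2606 .11 86
```

```text
clock: 2.1
position: [0.526, -0.2592, 0.2307]
ee_rot: [-0.001, 0.035, 0.999, 0.001]
contact_force: [0.2, 1.2, 0.1]
width: 0.0399
t 2.1 pos [ 0.526  -0.2592  0.2307] psi deg 86.0 q6 -2.08 w 39.9 F [0.2 1.2 0.1] tilt 0.13
delta mm [ -1.   -1.6 120.7] spin -0.001
```

```bash
python3 -m pendant '[{"gripper":34,"delta_pos":[-1,-1.5,40],"spin":0},{"gripper":34,"delta_pos":[-1,-1.5,80],"spin":0},{"gripper":34,"delta_pos":[-1,-1.5,105],"spin":0},{"gripper":34,"delta_pos":[-1,-1.5,120],"spin":0},{"gripper":34,"delta_pos":[-1,-1.5,120],"spin":0}]'
python3 st.py .5268 -.2606 .11 86
cat > look.py <<'E'
from h import *
import sys
k=sys.argv[1]; t=[]
for n in sys.argv[2:] or ("side","top"):
    im=optics.get_image(n); cv2.imwrite(f"pics/{n}_{k}.png",im)
    x0,x1,y0,y1=dict(side=(320,405,295,380),top=(390,475,165,250))[n]
    t.append(cv2.resize(im[y0:y1,x0:x1],(400,400),interpolation=cv2.INTER_CUBIC))
cv2.imwrite(f"pics/z_{k}.png",np.hstack(t))
E
python3 look.py a
```

```text
clock: 2.6
position: [0.5256, -0.2589, 0.1093]
ee_rot: [-0.002, 0.034, 0.999, 0.002]
contact_force: [0.5, 0.2, -0.2]
width: 0.0337
t 2.6 pos [ 0.5256 -0.2589  0.1093] psi deg 86.0 q6 -2.08 w 33.7 F [ 0.5  0.2 -0.2] tilt 0.33
delta mm [-1.3 -1.6 -0.7] spin 0.001
```

View pics/z_a.png

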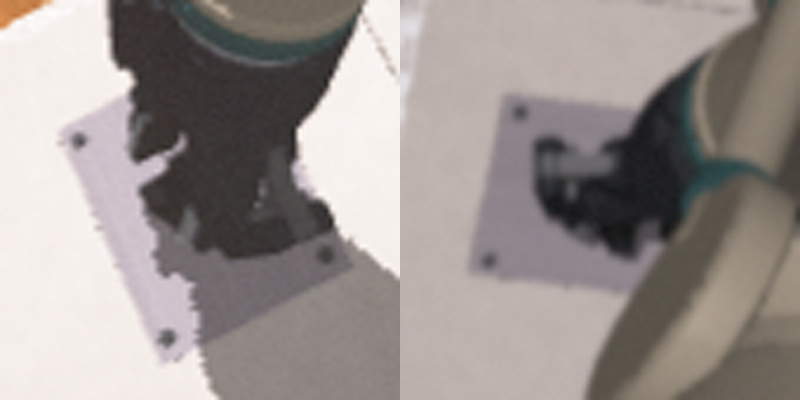

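```bash
python3 -m pendant '[{"gripper":8,"delta_pos":[0,0,0],"spin":0},{"gripper":8,"delta_pos":[0,0,0],"spin":0},{"gripper":8,"delta_pos":[0,0,0],"spin":0},{"gripper":8,"delta_pos":[0,0,0],"spin":0},{"gripper":8,"delta_pos":[0,0,0],"spin":0},{"gripper":8,"delta_pos":[0,0,0],"spin":0}]' 20
python3 st.py .5268 -.2606 .11 86
```

```text
clock: 3.3
position: [0.5283, -0.262, 0.1126]
ee_rot: [0.001, 0.036, 0.999, -0.0]
contact_force: [-0.6, 1.7, 6.3]
width: 0.0115
t 3.3 pos [ 0.5283 -0.262   0.1126] psi deg 85.9 q6 -2.08 w 11.5 F [-0.6  1.7  6.3] tilt 0.12
delta mm [1.6 1.2 2.6] spin -0.001
```

```bash
python3 -m pendant '[{"gripper":20,"delta_pos":[0,0,0],"spin":0},{"gripper":20,"delta_pos":[0,0,0],"spin":0},{"gripper":20,"delta_pos":[0,0,0],"spin":0.12},{"gripper":20,"delta_pos":[0,0,0],"spin":0.24},{"gripper":20,"delta_pos":[0,0,0],"spin":0.36},{"gripper":20,"delta_pos":[0,0,0],"spin":0.48},{"gripper":20,"delta_pos":[0,0,0],"spin":0.6},{"gripper":21,"delta_pos":[0,0,0],"spin":0.72},{"gripper":21,"delta_pos":[0,0,0],"spin":0.84},{"gripper":21,"delta_pos":[0,0,0],"spin":0.96}]' 20
python3 st.py .5268 -.2606 .11 -8.3
python3 look.py b side
```

```text
clock: 4.3
position: [0.5273, -0.262, 0.111]
ee_rot: [-0.0, 0.495, 0.869, -0.0]
contact_force: [-0.8, 0.0, 0.7]
width: 0.0212
t 4.3 pos [ 0.5273 -0.262   0.111 ] psi deg 30.7 q6 -1.11 w 21.2 F [-0.8  0.   0.7] tilt 0.05
delta mm [1.5 0.3 1. ] spin 0.68
```

View pics/z_b.png

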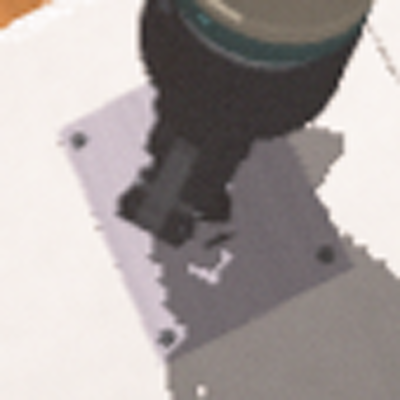

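```bash
python3 -m pendant '[{"gripper":21,"delta_pos":[0,0,0],"spin":0.12},{"gripper":21,"delta_pos":[0,0,0],"spin":0.24},{"gripper":21,"delta_pos":[0,0,0],"spin":0.36},{"gripper":21,"delta_pos":[0,0,0],"spin":0.48},{"gripper":21,"delta_pos":[0,0,0],"spin":0.6},{"gripper":21,"delta_pos":[0,0,0],"spin":0.7},{"gripper":21,"delta_pos":[0,0,0],"spin":0.7}]' 20
python3 st.py .5268 -.2606 .11 -8.3
python3 -m pendant '[{"gripper":40,"delta_pos":[0,0,-10],"spin":0},{"gripper":50,"delta_pos":[0,0,-50],"spin":0},{"gripper":50,"delta_pos":[0,0,-100],"spin":0},{"gripper":50,"delta_pos":[100,0,-130],"spin":0},{"gripper":50,"delta_pos":[150,0,-130],"spin":0}]'
python3 st.py .5268 -.2606 .11 -8.3
python3 look.py c
```

```text
clock: 5.05
position: [0.5267, -0.2616, 0.111]
ee_rot: [-0.001, 0.761, 0.649, -0.0]
contact_force: [-2.4, 1.0, 1.6]
width: 0.0209
t 5.05 pos [ 0.5267 -0.2616  0.111 ] psi deg -9.0 q6 -0.42 w 20.9 F [-2.4  1.   1.6] tilt 0.12
delta mm [ 1.  -0.1  1. ] spin -0.013
clock: 5.55
position: [0.5452, -0.1668, 0.2368]
ee_rot: [0.003, 0.762, 0.648, 0.002]
contact_force: [0.3, 0.8, -0.5]
width: 0.0503
t 5.55 pos [ 0.5452 -0.1668  0.2368] psi deg -9.2 q6 -0.26 w 50.3 F [ 0.3  0.8 -0.5] tilt 0.42
delta mm [-95.4  -4.  126.9] spin -0.016
```

View pics/z_c.png

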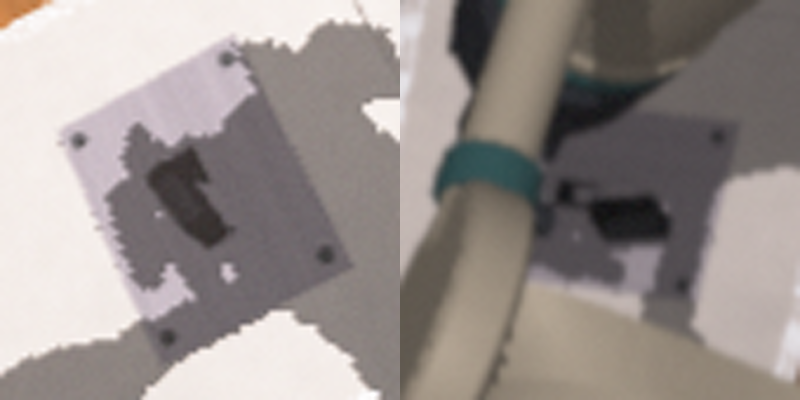

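```bash
cat > ov.py <<'E'
from plate import *
import sys
k=sys.argv[1]; ys=float(sys.argv[2]); angs=[float(x) for x in sys.argv[3:6]]
T=[]
for n in("side","top"):
    p=fit([n]).x; Rm=slopeR(p[2]); o=np.array([p[0],p[1],.09])
    x0,y0=dict(side=(340,320),top=(413,188))[n]
    im=cv2.imread(f"pics/{n}_{k}.png")
    im=(255*np.clip(im/170.,0,1)**.6).astype(np.uint8)
    for a in angs:
        K=cv2.resize(im[y0:y0+40,x0:x0+40],(400,400),interpolation=cv2.INTER_NEAREST)
        Ra=R.from_euler("z",a,degrees=True).as_matrix()
        for z in(.004,.038):
            l=np.array([[sx*.006,sy*.015,z] for sx,sy in((1,1),(1,-1),(-1,-1),(-1,1))])@Ra.T+[0,ys,0]
            q=(proj(n,o+l@Rm.T)-[x0,y0]+.5)*10
            cv2.polylines(K,[q.astype(np.int32)],True,(0,0,255) if z>.01 else (0,255,0),1)
        T.append(cv2.resize(K,(265,265),interpolation=cv2.INTER_AREA))
cv2.imwrite(f"pics/ov_{k}.png",np.vstack([np.hstack(T[:3]),np.hstack(T[3:])]))
E
python3 ov.py c -.003 -10 0 10 >/dev/null
```

```text
(no output)
```

View pics/ov_c.png

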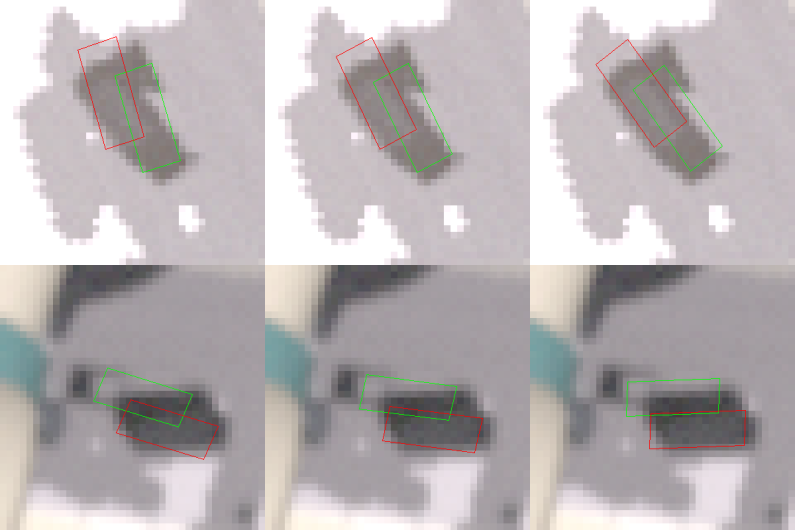

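```bash
python3 st.py .5295 -.2621 .20 81.7
```

```text
t 5.65 pos [ 0.5448 -0.1609  0.2361] psi deg -8.7 q6 -0.26 w 50.2 F [-0.1 -0.5  0.1] tilt 0.32
delta mm [-1.025e+02  1.000e-01  3.580e+01] spin -1.579
```

```bash
python3 -m pendant '[{"gripper":50,"delta_pos":[-20,0,0],"spin":-0.15},{"gripper":50,"delta_pos":[-50,0,0],"spin":-0.3},{"gripper":50,"delta_pos":[-80,0,0],"spin":-0.45},{"gripper":50,"delta_pos":[-102.5,0,0],"spin":-0.6},{"gripper":50,"delta_pos":[-102.5,0,0],"spin":-0.75},{"gripper":50,"delta_pos":[-102.5,0,0],"spin":-0.9},{"gripper":50,"delta_pos":[-102.5,0,0],"spin":-1.05},{"gripper":50,"delta_pos":[-102.5,0,0],"spin":-1.2},{"gripper":50,"delta_pos":[-102.5,0,0],"spin":-1.35},{"gripper":50,"delta_pos":[-102.5,0,0],"spin":-1.5},{"gripper":50,"delta_pos":[-102.5,0,10],"spin":-1.58},{"gripper":50,"delta_pos":[-102.5,0,40],"spin":-1.58},{"gripper":50,"delta_pos":[-102.5,0,40],"spin":-1.58}]' 20
python3 st.py .5295 -.2621 .10 81.7
```

```text
clock: 6.95
position: [0.5248, -0.2662, 0.1901]
ee_rot: [-0.003, 0.075, 0.997, 0.002]
contact_force: [-0.9, -0.8, -0.7]
width: 0.0498
t 6.95 pos [ 0.5248 -0.2662  0.1901] psi deg 81.4 q6 -2.01 w 49.8 F [-0.9 -0.8 -0.7] tilt 0.39
delta mm [-4.6  4.5 90. ] spin -0.005
```

```bash
for i in 1; do python3 -m pendant '[{"gripper":50,"delta_pos":[0,0,0],"spin":0},{"gripper":50,"delta_pos":[0,0,0],"spin":0}]' >/dev/null;  python3 st.py .5295 -.2621 .10 81.7; done; python3 -m pendant '[{"gripper":50,"delta_pos":[0,0,0],"spin":0}]' >/dev/null;python3 st.py .5295 -.2621 .10 81.7
```

```text
t 7.15 pos [ 0.5276 -0.2677  0.1946] psi deg 81.4 q6 -2.01 w 49.9 F [ 0.1 -0.   1.2] tilt 0.14
delta mm [-0.8  5.9 94.6] spin -0.005
t 7.25 pos [ 0.5276 -0.2676  0.1946] psi deg 81.4 q6 -2.01 w 49.9 F [0.3 0.4 0.2] tilt 0.15
delta mm [-0.8  5.8 94.6] spin -0.006
```

```bash
python3 -m pendant '[{"gripper":50,"delta_pos":[-1,6,30],"spin":0},{"gripper":50,"delta_pos":[-1,6,60],"spin":0},{"gripper":50,"delta_pos":[-1,6,80],"spin":0},{"gripper":50,"delta_pos":[-1,6,94],"spin":0},{"gripper":50,"delta_pos":[-1,6,94],"spin":0},{"gripper":50,"delta_pos":[-1,6,94],"spin":0}]' 25
python3 st.py .5295 -.2621 .10 81.7
```

```text
clock: 7.85
position: [0.5293, -0.2616, 0.1001]
ee_rot: [0.001, 0.075, 0.997, -0.0]
contact_force: [0.4, -0.1, 0.6]
width: 0.0498
t 7.85 pos [ 0.5293 -0.2616  0.1001] psi deg 81.4 q6 -2.0 w 49.8 F [ 0.4 -0.1  0.6] tilt 0.08
delta mm [-0.2 -0.5  0.1] spin -0.006
```

```bash
python3 -m pendant '[{"gripper":20,"delta_pos":[0,0,0],"spin":0},{"gripper":20,"delta_pos":[0,0,0],"spin":0},{"gripper":20,"delta_pos":[0,0,0],"spin":0},{"gripper":20,"delta_pos":[0,0,0],"spin":0},{"gripper":20,"delta_pos":[0,0,0],"spin":0},{"gripper":20,"delta_pos":[0,0,0],"spin":0}]' 25
python3 st.py .5295 -.2621 .10 81.7; python3 look.py d
```

```text
clock: 8.45
position: [0.5296, -0.2619, 0.1008]
ee_rot: [0.001, 0.075, 0.997, -0.001]
contact_force: [-0.3, -0.7, 5.7]
width: 0.0304
t 8.45 pos [ 0.5296 -0.2619  0.1008] psi deg 81.4 q6 -2.0 w 30.4 F [-0.3 -0.7  5.7] tilt 0.18
delta mm [ 0.1 -0.2  0.8] spin -0.006
```

View pics/z_d.png

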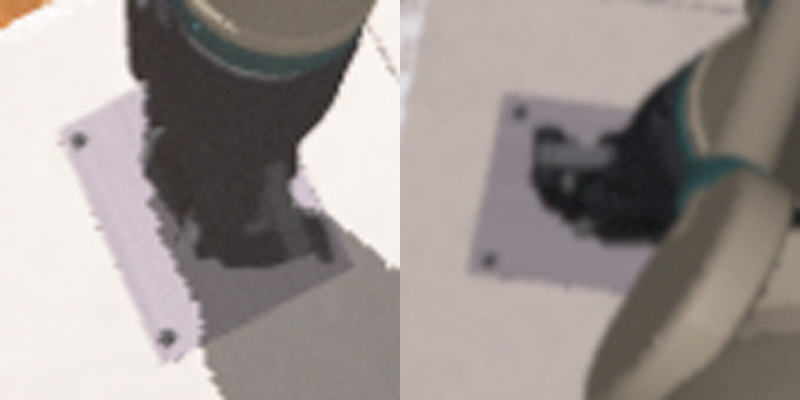

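```bash
python3 -m pendant '[{"gripper":20,"delta_pos":[0,0,0],"spin":0},{"gripper":20,"delta_pos":[0,0,0],"spin":0},{"gripper":20,"delta_pos":[0.5,2,-1],"spin":0},{"gripper":20,"delta_pos":[0.5,4.2,-1],"spin":0},{"gripper":20,"delta_pos":[1,4.2,-2],"spin":0},{"gripper":20,"delta_pos":[2,4.2,-3.5],"spin":0},{"gripper":20,"delta_pos":[3,4.2,-5.2],"spin":0},{"gripper":20,"delta_pos":[4,4.2,-7],"spin":0},{"gripper":20,"delta_pos":[4,4.2,-7],"spin":0}]' 60
python3 st.py .5295 -.2621 .10 81.7
python3 -m pendant '[{"gripper":20,"delta_pos":[1,0,-1.7],"spin":0},{"gripper":20,"delta_pos":[2,0,-3.5],"spin":0},{"gripper":20,"delta_pos":[3,0,-5.2],"spin":0},{"gripper":20,"delta_pos":[4,0,-7],"spin":0},{"gripper":20,"delta_pos":[4,0,-7],"spin":0}]' 60
python3 st.py .5295 -.2621 .10 81.7
```

```text
clock: 9.45
position: [0.5263, -0.2564, 0.1067]
ee_rot: [0.001, 0.075, 0.997, 0.0]
contact_force: [4.8, -0.4, 3.0]
width: 0.029
t 9.45 pos [ 0.5263 -0.2564  0.1067] psi deg 81.3 q6 -1.99 w 29.0 F [ 4.8 -0.4  3. ] tilt 0.12
delta mm [-4.  -5.2  6.7] spin -0.006
clock: 9.95
position: [0.5225, -0.2558, 0.1137]
ee_rot: [0.001, 0.076, 0.997, 0.0]
contact_force: [4.5, 0.6, 1.7]
width: 0.0287
t 9.95 pos [ 0.5225 -0.2558  0.1137] psi deg 81.3 q6 -2.0 w 28.7 F [4.5 0.6 1.7] tilt 0.14
delta mm [-7.9 -5.2 13.7] spin -0.006
```

```bash
python3 look.py e
```

```text
(no output)
```

View pics/z_e.png

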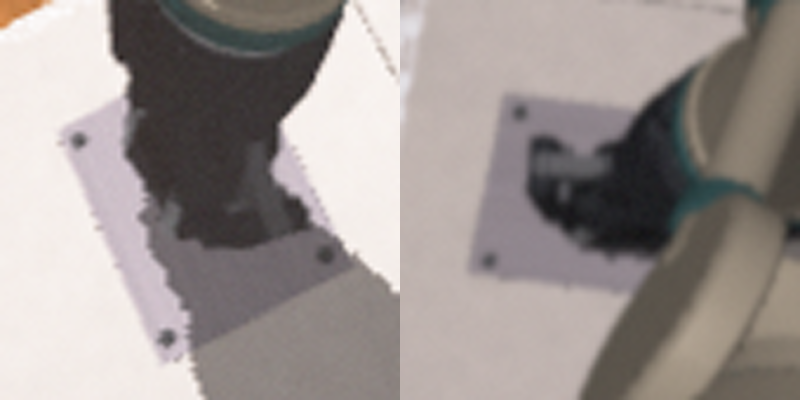

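Width and force show the key is still held and not jammed, though it's hidden from both cameras. I'll keep drawing along the plate's normal.

```bash
python3 -m pendant '[{"gripper":20,"delta_pos":[1.5,0,-2.6],"spin":0},{"gripper":20,"delta_pos":[3,0,-5.2],"spin":0},{"gripper":20,"delta_pos":[4.5,0,-7.8],"spin":0},{"gripper":20,"delta_pos":[6,0,-10.4],"spin":0},{"gripper":20,"delta_pos":[8,0,-13.9],"spin":0},{"gripper":20,"delta_pos":[10,0,-17.3],"spin":0},{"gripper":20,"delta_pos":[14,0,-24],"spin":0},{"gripper":20,"delta_pos":[18,0,-31],"spin":0},{"gripper":20,"delta_pos":[18,0,-31],"spin":0}]' 60
python3 st.py .5295 -.2621 .10 81.7
python3 look.py f
```

```text
clock: 10.95
position: [0.5036, -0.2534, 0.1456]
ee_rot: [0.001, 0.075, 0.997, -0.0]
contact_force: [-0.5, -0.8, -0.7]
width: 0.0291
t 10.95 pos [ 0.5036 -0.2534  0.1456] psi deg 81.3 q6 -2.01 w 29.1 F [-0.5 -0.8 -0.7] tilt 0.11
delta mm [-26.8  -4.6  45.7] spin -0.006
```

View pics/z_f.png

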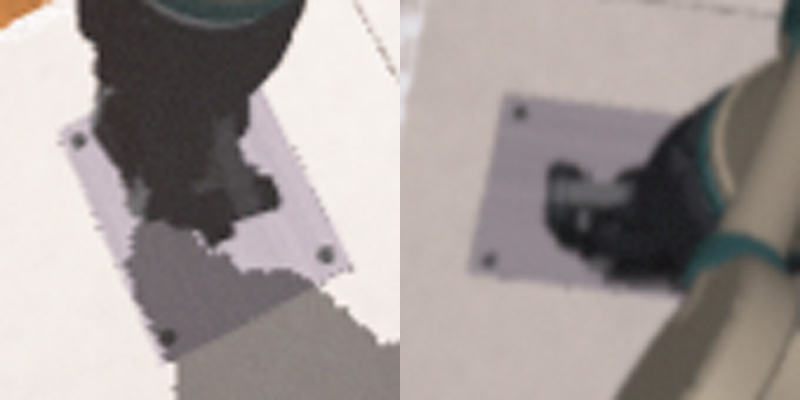

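```bash
python3 -m pendant '[{"gripper":20,"delta_pos":[15,0,-26],"spin":0},{"gripper":20,"delta_pos":[35,0,-60],"spin":0},{"gripper":20,"delta_pos":[50,0,-95],"spin":0},{"gripper":20,"delta_pos":[60,0,-110],"spin":0},{"gripper":20,"delta_pos":[60,0,-110],"spin":0},{"gripper":20,"delta_pos":[60,0,-110],"spin":0}]' 60
python3 st.py .574 .234 .255 81.4
python3 - <<'E'
from h import *
for n in("side","top"): cv2.imwrite(f"pics/{n}_g.png",optics.get_image(n))
s=manip.get_state()["position"]; print(proj("side",s),proj("top",s))
a=cv2.imread("pics/side_g.png"); u,v=proj("side",s)[0].astype(int)
cv2.imwrite("pics/zg.png",np.hstack([cv2.resize(cv2.imread(f"pics/{n}_g.png")[max(0,int(proj(n,s)[0][1])-50):][:100,int(proj(n,s)[0][0])-50:][:,:100],(400,400),interpolation=cv2.INTER_CUBIC) for n in("side","top")]))
E
```

```text
clock: 11.65
position: [0.4444, -0.244, 0.2537]
ee_rot: [0.0, 0.075, 0.997, 0.0]
contact_force: [0.3, -0.4, -0.1]
width: 0.029
t 11.65 pos [ 0.4444 -0.244   0.2537] psi deg 81.3 q6 -2.06 w 29.0 F [ 0.3 -0.4 -0.1] tilt 0.02
delta mm [-56.2 492.1  -1.1] spin -0.001
[[323.18498721 313.64763907]] [[453.63226765 239.98056209]]
```

View pics/zg.png

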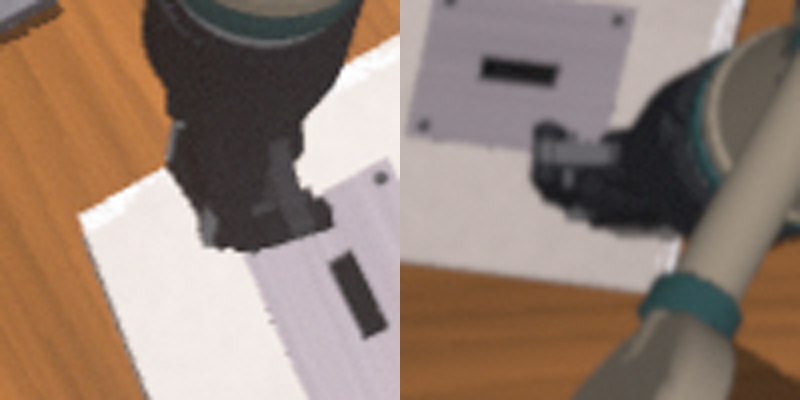

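View pics/side_g.png

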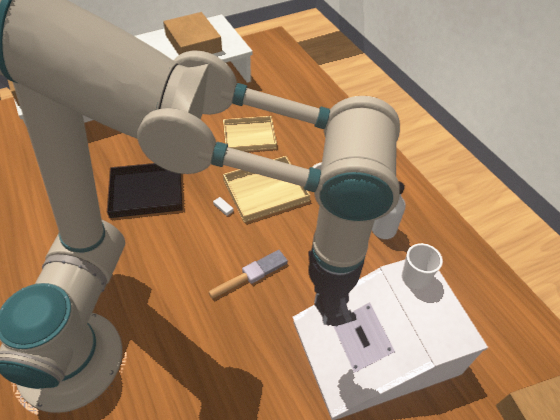

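The side view shows the slot empty at px (362,336), and the gripper is still closed at 29 mm on the key. Next I'll carry it over the tray.

```bash
python3 -m pendant '[{"gripper":20,"delta_pos":[-5,40,0],"spin":0},{"gripper":20,"delta_pos":[-10,85,0],"spin":0},{"gripper":20,"delta_pos":[-15,130,0],"spin":0},{"gripper":20,"delta_pos":[-20,175,0],"spin":0},{"gripper":20,"delta_pos":[-25,220,0],"spin":0},{"gripper":20,"delta_pos":[-31,265,0],"spin":0},{"gripper":20,"delta_pos":[-37,310,0],"spin":0},{"gripper":20,"delta_pos":[-42,355,0],"spin":0},{"gripper":20,"delta_pos":[-47,400,0],"spin":0},{"gripper":20,"delta_pos":[-52,445,0],"spin":0},{"gripper":20,"delta_pos":[-56,480,0],"spin":0},{"gripper":20,"delta_pos":[-56,492,0],"spin":0},{"gripper":20,"delta_pos":[-56,492,0],"spin":0},{"gripper":20,"delta_pos":[-56,492,0],"spin":0}]' 60
python3 st.py .574 .234 .255 81.4
python3 - <<'E'
from h import *
s=manip.get_state()["position"]; L=[]
for n in("side","top"):
    im=optics.get_image(n); cv2.imwrite(f"pics/{n}_i.png",im); u,v=proj(n,s)[0].astype(int); print(n,u,v)
    L.append(cv2.resize(im[v-60:v+60,u-60:u+60],(400,400),interpolation=cv2.INTER_CUBIC))
cv2.imwrite("pics/zi.png",np.hstack(L))
E
```

```text
clock: 13.15
position: [0.5731, 0.2329, 0.253]
ee_rot: [-0.001, 0.075, 0.997, -0.001]
contact_force: [0.1, -1.0, -0.0]
width: 0.029
t 13.15 pos [0.5731 0.2329 0.253 ] psi deg 81.4 q6 -1.15 w 29.0 F [ 0.1 -1.  -0. ] tilt 0.17
delta mm [-0.7  1.2 -2. ] spin -0.001
side 264 120
top 198 177
```

View pics/zi.png

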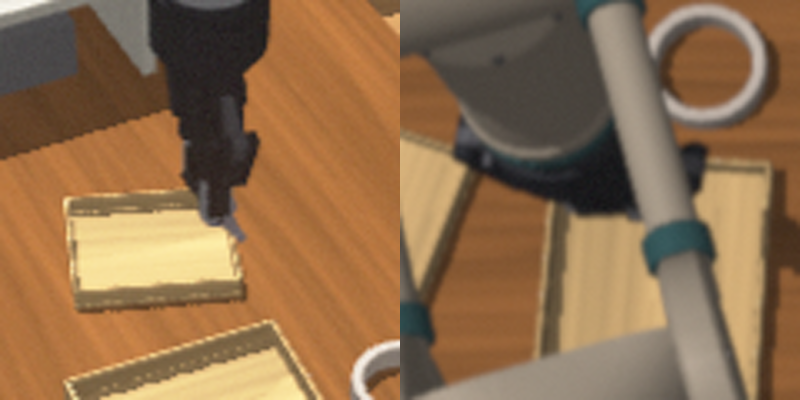

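```bash
python3 -m pendant '[{"gripper":20,"delta_pos":[0,0,40],"spin":0},{"gripper":20,"delta_pos":[0,0,80],"spin":0},{"gripper":20,"delta_pos":[0,0,120],"spin":0},{"gripper":20,"delta_pos":[0,0,155],"spin":0},{"gripper":20,"delta_pos":[0,0,180],"spin":0},{"gripper":20,"delta_pos":[0,0,192],"spin":0},{"gripper":20,"delta_pos":[0,0,198],"spin":0},{"gripper":20,"delta_pos":[0,0,202],"spin":0},{"gripper":20,"delta_pos":[0,0,202],"spin":0}]' 60
python3 st.py .574 .234 .045 81.4
python3 - <<'E'
from h import *
s=manip.get_state()["position"]; L=[]
for n in("side","top"):
    im=optics.get_image(n); cv2.imwrite(f"pics/{n}_j.png",im); u,v=proj(n,s)[0].astype(int); print(n,u,v)
    L.append(cv2.resize(im[v-60:v+60,u-60:u+60],(400,400),interpolation=cv2.INTER_CUBIC))
cv2.imwrite("pics/zj.png",np.hstack(L))
E
```

```text
clock: 14.15
position: [0.5743, 0.2337, 0.0531]
ee_rot: [0.001, 0.076, 0.997, 0.0]
contact_force: [-1.0, 0.4, -1.7]
width: 0.0293
t 14.15 pos [0.5743 0.2337 0.0531] psi deg 81.3 q6 -1.15 w 29.3 F [-1.   0.4 -1.7] tilt 0.1
delta mm [0.4 0.2 8.1] spin -0.001
side 264 178
top 212 199
```

View pics/zj.png

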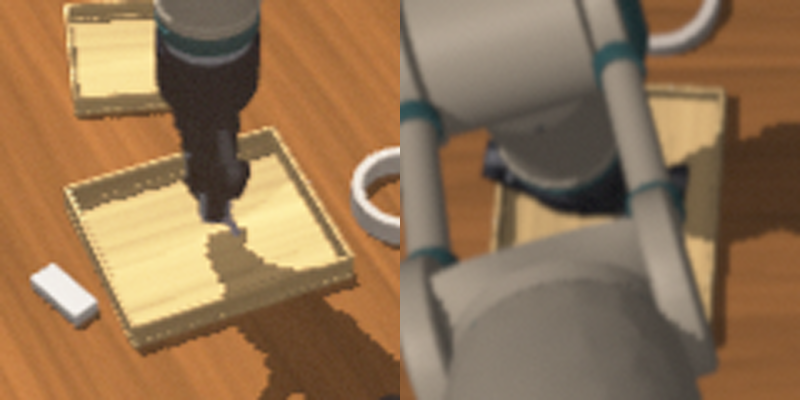

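```bash
python3 -m pendant '[{"gripper":20,"delta_pos":[0,0,4],"spin":0},{"gripper":20,"delta_pos":[0,0,8],"spin":0},{"gripper":20,"delta_pos":[0,0,11],"spin":0},{"gripper":20,"delta_pos":[0,0,11],"spin":0},{"gripper":20,"delta_pos":[0,0,11],"spin":0}]' 40
python3 st.py .574 .234 .045 81.4
```

```text
clock: 14.75
position: [0.5735, 0.2339, 0.0411]
ee_rot: [-0.0, 0.075, 0.997, -0.0]
contact_force: [-0.7, 0.0, -0.7]
width: 0.0288
t 14.75 pos [0.5735 0.2339 0.0411] psi deg 81.4 q6 -1.15 w 28.8 F [-0.7  0.  -0.7] tilt 0.02
delta mm [-0.5  0.2 -3.9] spin -0.001
```

```bash
python3 -m pendant '[{"gripper":20,"delta_pos":[0,0,2],"spin":0},{"gripper":20,"delta_pos":[0,0,4],"spin":0},{"gripper":20,"delta_pos":[0,0,6],"spin":0},{"gripper":20,"delta_pos":[0,0,6],"spin":0}]' 30
python3 st.py .574 .234 .045 81.4
```

```text
clock: 15.15
position: [0.5737, 0.234, 0.0362]
ee_rot: [0.0, 0.075, 0.997, 0.0]
contact_force: [-2.1, -0.1, 5.9]
width: 0.0287
t 15.15 pos [0.5737 0.234  0.0362] psi deg 81.4 q6 -1.15 w 28.7 F [-2.1 -0.1  5.9] tilt 0.03
delta mm [-0.3  0.1 -8.8] spin -0.001
```

The 5.9 N upward force means the key is touching the tray floor. I'll release gradually, then lift away.

```bash
python3 -m pendant '[{"gripper":32,"delta_pos":[0,0,0],"spin":0},{"gripper":36,"delta_pos":[0,0,0],"spin":0},{"gripper":45,"delta_pos":[0,0,0],"spin":0},{"gripper":55,"delta_pos":[0,0,0],"spin":0},{"gripper":60,"delta_pos":[0,0,0],"spin":0},{"gripper":60,"delta_pos":[0,0,0],"spin":0},{"gripper":60,"delta_pos":[0,0,-5],"spin":0},{"gripper":60,"delta_pos":[0,0,-20],"spin":0},{"gripper":60,"delta_pos":[0,0,-50],"spin":0},{"gripper":60,"delta_pos":[0,0,-100],"spin":0},{"gripper":60,"delta_pos":[0,0,-150],"spin":0},{"gripper":60,"delta_pos":[150,0,-210],"spin":0},{"gripper":60,"delta_pos":[200,0,-210],"spin":0},{"gripper":60,"delta_pos":[250,0,-210],"spin":0},{"gripper":60,"delta_pos":[250,0,-210],"spin":0},{"gripper":60,"delta_pos":[250,0,-210],"spin":0}]' 30
python3 st.py
python3 - <<'E'
from h import *
for n in("side","top"):
    cv2.imwrite(f"pics/{n}_k.png",optics.get_image(n))
a=cv2.imread("pics/side_k.png")[140:240,200:320];b=cv2.imread("pics/top_k.png")[150:260,160:280]
cv2.imwrite("pics/zk.png",np.hstack([cv2.resize(i,(400,400),interpolation=cv2.INTER_CUBIC) for i in(a,b)]))
E
```

```text
clock: 16.75
position: [0.3321, 0.2702, 0.2446]
ee_rot: [0.0, 0.076, 0.997, 0.0]
contact_force: [-0.4, 0.8, -0.2]
width: 0.0603
t 16.75 pos [0.3321 0.2702 0.2446] psi deg 81.3 q6 -0.9 w 60.3 F [-0.4  0.8 -0.2] tilt 0.06
```

View pics/zk.png

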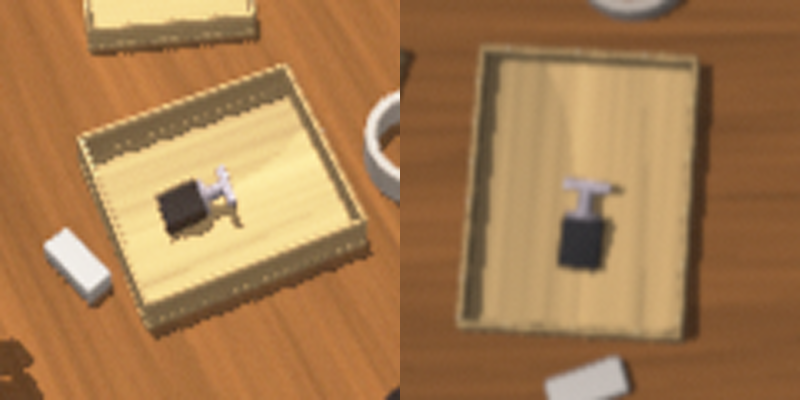

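View pics/side_k.png

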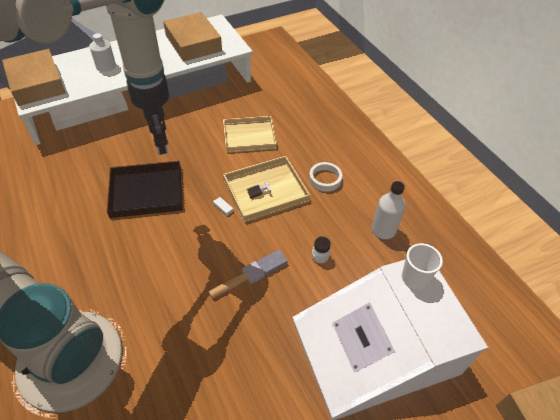

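View pics/top_k.png

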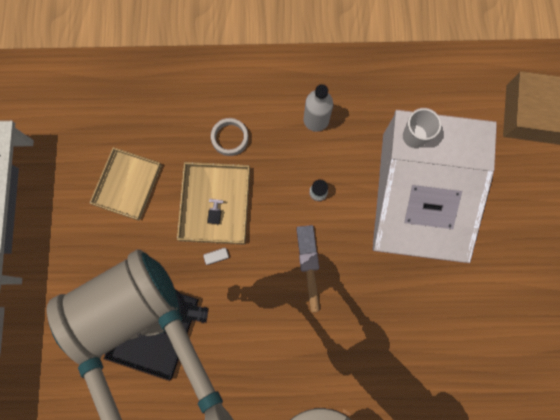

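The key lies flat in the middle of the tray (top view px 215,211). The bystanders are where they started, and the gripper is clear of everything.

```bash
python3 -c "
from rig import ticket; print(ticket.sign_off())"; python3 st.py
```

```text
the job is handed in; nothing more can be done
None
the job is handed in; nothing more can be done
```

The key is out of the slope and lying in the larger plywood tray, and I handed the job in at about 17 s of the 53 s allowed.

- **Turning:** I turned the key about 95° with the fingers set loosely around its grip. I then took hold of it across the 30 mm width, slid the stem about 4 mm to the slot's middle and drew it out along the plate's normal. The wrist force readings I took while drawing it out stayed under 6 N.
- **Placing:** I lowered it into the tray until the floor pushed back with about 6 N, then opened the fingers and backed away.
- **Last checks:** Both camera views show the slot empty and the key lying flat near the tray's centre. The cup, spray, ink, eraser, roll and brush look unmoved by eye; I did not measure them again. The robot's last force reading was near zero, and it was clear of everything.
- **Disagreement:** The two cameras differed by about 3–4 mm on the slope's position, so I worked from the average. During the draw-out the key was hidden between the fingers, and I judged the hold there from finger width and force alone. No check failed.

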